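# Put the check weight home and hold the forceps at its gap mark

### The arm

A 7-joint arm with a two-finger parallel gripper is mounted at the origin on a cart in front of the work surface, level with it; the furniture and walls round the work are solid. World frame = base frame: x ahead of the robot, y to its left, z up, the work surface at z = 0. Lengths are in m, angles in rad, forces in N, time in s.
With the tool pointing down it reaches from about 0.4 to 0.85 m from the base axis. Payload 10.4 kg.
Tool frame: the origin (TCP) lies on the centre line of the jaws, within the pads' length; the fingertips stand 11 mm ahead of it and the grasp point (between the pads) lies 8 mm behind it (manip.finger_overhang is the distance from the TCP to the fingertips, in m); z points along the fingers, y is the line along which they close (so a half turn about z gives the same grasp; the last joint's range is limited). The gripper opens to 85 mm and grips with 20 to 120 N. Pads are 22 mm wide; open, the fingers measure 114 mm over their backs; the gripper's body (76 mm by 85 mm) begins 54 mm behind the grasp point. The pads swing forward as they close: fully open they stand 13 mm farther back than shut.
Start: joints at [-1.343, 0.332, -0.065, 1.46, 0.022, 1.35, -0.088], TCP at [0.155, 0.605, 0.242] pointing down, gripper open.
Joint ranges: [-2.6, 2.6], [-0.5, 2.12], [-1.47, 1.34], [0.16, 2.42], [-1.27, 4.41], [0.06, 2.06], [-2.6, 2.6]. Speed limits (rad/s): [2.22, 2.22, 2.79, 2.79, 3.14, 3.14, 3.14].

### API

Orientations are given as a unit quaternion [x, y, z, w].
In Python, from workcell import manip, imaging, workorder gives the robot as it stands.
- The arm moves only by the tool jog_arm, never from a script. Its argument "deltas" is a list of rows, each an object with "gripper": the opening, from 0 (shut) to 1 (fully open); "offset": the shift along the tool's x, y, z in m, a list of three; "rotation": the turn, a rotation vector about the tool's x, y, z in degrees, a list of three. In form: [{"gripper": gripper, "offset": [tx, ty, tz], "rotation": [ax, ay, az]}, ...]. A call has 1 to 20 rows; each row shifts and turns the commanded pose from where the row before left it, along the tool's axes as they then stand; what a row does not reach is not made up. A row lasts 1/10 s, in which the tool goes at most 50 mm and 8.59 degrees, less where a joint would pass 70% of its speed; a pose out of reach is approached as far as the arm can. A call with a gripper value outside its range is refused whole. The fingers move at their own pace and stop on an object; "newtons" is the grip in N (left out, the last holds). Time passes only in rows, so rows that do not move let the fingers close. It gives the time, the measured TCP pose, the force, the opening and the grip force at its end, in the units of the state.
- manip.get_obs(): the state, without advancing time (a new reading comes with each control period).
- imaging.camera(name): name is "scene" or "side" or "wrist"; returns the picture (384x512x3 uint8, blue, green, red); there is no depth.
- imaging.camera_model(name): a dict with "camera_matrix" (3x3 intrinsics, pixels), "world_to_cam" (4x4, takes a point from world to camera coordinates); the wrist camera has in their place "hand_eye" (4x4, takes a point from camera to tool coordinates, whose origin is the TCP and whose axes are the flange's). Camera axes: x right, y up, looking along -z (the intrinsics and any distortion apply to the point x, -y, -z); pixel columns grow to the right and rows downward; lengths in m; the calibration is good to about 2 mm. A picture is of the moment at which its call begins: read the wrist's pose just before it. camera_model takes no time and is no camera call.
- workorder.hand_in(): hands the job in; it is judged then, once.
The state is a dict: "clock": time; "joint_pos": joint angles; "joint_velocities": joint speeds; "tau": joint torques, N m; "position": TCP position; "ee_rot": TCP orientation; "ft_force": force on the tool from outside, world axes, zero at the start; "torque": the same for the moment, N m; "grip_width": opening from 0.0 (shut) to 1.0 (fully open); "grasp_force": force on a finger pad.
Only numpy, scipy, OpenCV 4.12 (cv2) and the standard library are available. Lean on these libraries where they do the work, as an engineer would, in place of code of your own. Each camera call takes 0.05 s, during which the arm holds its last target. There are 200 camera calls.

### The job

Close up the scale check kit: stand the middle-sized check weight from the table upright, fully home in its own hole in the blue rack (the one with two pips). Then lift the sprung forceps off its yellow rest by the black thumb pads, squeeze it to the gap mark (tips 12 mm apart, the right arm's inner edge in the green band) and finish while still holding it, level, a good hand's width (about 8 cm) above its rest and steady at that gap. Leave everything else where it stands.

Things in the scene. Friction and masses are not known exactly. Their poses are not given: they have to be found in the camera images.
- weight_200: middle-sized stainless check weight, loose, 0.14 to 0.26 kg, standing on the table: round body 29 mm in diameter, 32 mm high, above it a knob 17 mm in diameter up to 45 mm. Origin: centre of the underside, z up. Grip it high on the body (fingertips 19 mm or more above its underside) so that the fingers stay above the rack when it is home
- socket_200: fixed blue module 66 x 60 x 22 mm, two black pips on the white label at its -x edge. One of three in a rack, 68 mm apart along y in any order, labels on the same side; one pip: 26 mm hole with the small weight; five pips: 41 mm hole, empty. Origin: centre of the underside, 6 mm above the table; x away from the label, y along the row, z up
- mouth_200 (a point): centre of the mouth of the hole for weight_200, at the top face of socket_200. The hole is 32 mm in diameter, 15 mm deep, its rim chamfered 2 mm; a weight fully home has its underside 15 mm below this point (7 mm above the module's origin)
- forceps: steel sprung forceps, 0.08 kg, 162 x 16 mm high, lying level on its rest: pivot block 30 x 20 mm, two arms side by side towards +x (left arm at +y), black thumb pads outside. Origin: underside, midway between the arm pivots (12 mm apart, turning about z), 26 mm above the table at the start; x towards the tips, z up. Springs hold the arms open. Centre of mass at about x = 60 mm
- tip_left (a point): inner face of the left tip, 8 mm above the underside, 140 mm from the pivot. A white gauge strip near the tips crosses over the arms; the right arm's inner edge lies in its green band at the mark
- tip_right (a point): inner face of the right tip likewise; the distance between the two tip points is the tip gap: 43 mm open, 12 mm at the mark, 0 shut
- pad_left (a point): centre of the outer face of the left black thumb pad (flat, 40 mm long, 16 mm high, 85 mm ahead of the pivot), where a finger presses; 34 mm above the table at the start. The pads measure 57 mm over both when open, 38 mm at the mark (then parallel); 1 mm there is about 1.65 mm at the tips
- pad_right (a point): centre of the outer face of the right thumb pad. Each pad pushes back with 1.7 N when touched, 8 N at the mark, 11 N with the tips shut: the grip must be stronger than that and stop at the width; a plain full close shuts the tips
- rest: fixed yellow plastic rest, 165 mm long; origin on the table under the pivots, x towards the tips. Foot plate 36 mm wide, 8 mm high; rear support (x = -18 to 6 mm) 26 mm high with cheeks to 34 mm beside the pivot block; front crossbar (x = 121 to 135 mm, 72 mm wide) 26 mm high under the arms. Between them the fingers have room down to the foot plate
- weight_100: small check weight, 23 mm in diameter and 36 mm high, stands in the one-pip module of the rack; leave it there. Origin: centre of the underside
- weight_500: large check weight, 38 mm in diameter and 62 mm high, stands on the steel scale platter at the back; leave it there. Origin: centre of the underside
- cup_red: small reddish-brown tasting cup, 67 mm in diameter and 46 mm high, loose on the table; leave it. Origin: centre of the underside
- blue_tape: roll of blue tape lying flat, 72 mm in diameter and 25 mm high, loose; leave it. Origin: centre of the underside
There are look-alikes about, which are no part of the job. Leave any red look-alike of the rest alone.

How it is judged:
On the way, in this order (a step that is already met when the one before it is completed fails the run):
1. the middle weight stands upright, fully home in its own hole, and the fingers have left it (horizontal distance between weight_200 and mouth_200 below 0.005 m and z of weight_200 in the frame of socket_200 below 0.01 m and angle between weight_200's own z axis and vertical below 0.12 rad and contact force between the fingers and weight_200 below 0.2 N), for 0.3 s.
2. the forceps is held in the air with its tips 12 mm apart, for one second (z of forceps in the frame of rest above 0.076 m and contact force between the fingers and forceps above 3 N and distance between tip_left and tip_right between 0.009 and 0.015 m), for 1 s.
At the end, for the whole second after the job is handed in: Middle weight upright (7 deg) in the two-pip hole, within 5 mm of centre, underside within 3 mm of the floor. Fingers hold the forceps (over 3 N) 50 mm or more above where it lay, level within 20 deg, still (0.03 m/s, 0.3 rad/s), tip gap 9 to 15 mm through the last second (all of step 2 and horizontal distance between weight_200 and mouth_200 below 0.005 m and z of weight_200 in the frame of socket_200 below 0.01 m and angle between weight_200's own z axis and vertical below 0.12 rad and angle between forceps's own z axis and vertical below 0.35 rad and linear speed of forceps below 0.03 m/s and angular speed of forceps below 0.3 rad/s); the arm keeps its last pose, push and grip.
It fails at once if another weight, the cup or the tape is shifted by more than 20 mm (distance of any of weight_100, weight_500, cup_red, blue_tape from where it was at the start of the episode above 0.02 m).
It also fails if it takes over 58 s, if anything falls off the work surface, if the arm or the gripper's body presses on something with over 40 N, if the wrist force passes 120 N, or if a joint passes its speed limit or range.

## Working session

There is one attempt and no reset: what is moved stays moved. The work goes in short steps, Python scripts to look and compute and a tool call to move; the robot and the scene stay as the last step left them, time stands still between calls to the robot, and variables do not carry over. Pictures are saved under pics/ and viewed, at most 10 in all, crops included, and the job is handed in when it is done.

Besides the shell and the picture viewer there is one more tool, called after ">>>" as name(argument=value, ...) on one line, values as JSON. jog_arm: Moves the arm, as the interface text tells. Its arguments: {"type":"object","properties":{"deltas":{"type":"array","items":{"type":"object","properties":{"gripper":{"type":"number"},"offset":{"type":"array","items":{"type":"number"}},"rotation":{"type":"array","items":{"type":"number"}}}}},"newtons":{"type":"number"}},"required":["deltas"]}

```bash
mkdir -p pics && ls
python3 - <<'E'
from workcell import manip, imaging, workorder
import cv2, numpy as np
np.set_printoptions(precision=4,suppress=True)
print(manip.get_obs()); print([n for n in dir(manip) if n[0]!='_'], manip.finger_overhang)
for n in ("scene","side","wrist"):
    im=imaging.camera(n); cv2.imwrite(f"pics/{n}0.png",im); m=imaging.camera_model(n)
    for k in m: print(n,k,m[k])
a=cv2.imread("pics/scene0.png"); b=cv2.imread("pics/side0.png")
cv2.imwrite("pics/v0.png",cv2.resize(a,(800,600),interpolation=cv2.INTER_CUBIC));cv2.imwrite("pics/v1.png",cv2.resize(b,(800,600),interpolation=cv2.INTER_CUBIC))
E
```

```text
pics
{'clock': 0.0, 'joint_pos': array([-1.3426,  0.3329, -0.0647,  1.4609,  0.0216,  1.3499, -0.0885]), 'joint_velocities': array([ 0.0017,  0.0006, -0.0004,  0.0018,  0.0002, -0.0005,  0.0006]), 'tau': array([ -0.0015, -62.5445,   0.0481, -39.1612,   0.0161,   0.0099,
         0.    ]), 'position': array([0.155 , 0.6051, 0.2415]), 'ee_rot': array([ 0.1251,  0.9921, -0.0007, -0.    ]), 'ft_force': array([ 0.1896, -0.0228,  0.3143]), 'torque': array([ 0.0005,  0.0417, -0.0538]), 'grasp_force': 0.0, 'grip_width': 0.9985067122904568}
['MotionError', 'finger_overhang', 'get_obs'] 0.011
scene camera_matrix [[484.9788   0.     254.0049]
 [  0.     484.9788 189.3299]
 [  0.       0.       1.    ]]
scene world_to_cam [[ 0.651  -0.7589  0.0147 -0.3579]
 [ 0.3203  0.2922  0.9011 -0.2376]
 [-0.6882 -0.5819  0.4333 -1.3899]
 [ 0.      0.      0.      1.    ]]
side camera_matrix [[383.0748   0.     258.5138]
 [  0.     383.0748 191.3674]
 [  0.       0.       1.    ]]
side world_to_cam [[ 0.9284 -0.3709  0.0239 -0.5449]
 [ 0.1648  0.4683  0.8681 -0.1597]
 [-0.3332 -0.802   0.4958 -1.0595]
 [ 0.      0.      0.      1.    ]]
wrist camera_matrix [[326.9606   0.     259.4911]
 [  0.     326.9606 194.2945]
 [  0.       0.       1.    ]]
wrist hand_eye [[-0.001   0.9554  0.2952  0.0745]
 [ 1.      0.0012 -0.0007  0.0004]
 [-0.001   0.2952 -0.9554 -0.1329]
 [ 0.      0.      0.      1.    ]]
```

View pics/v0.png

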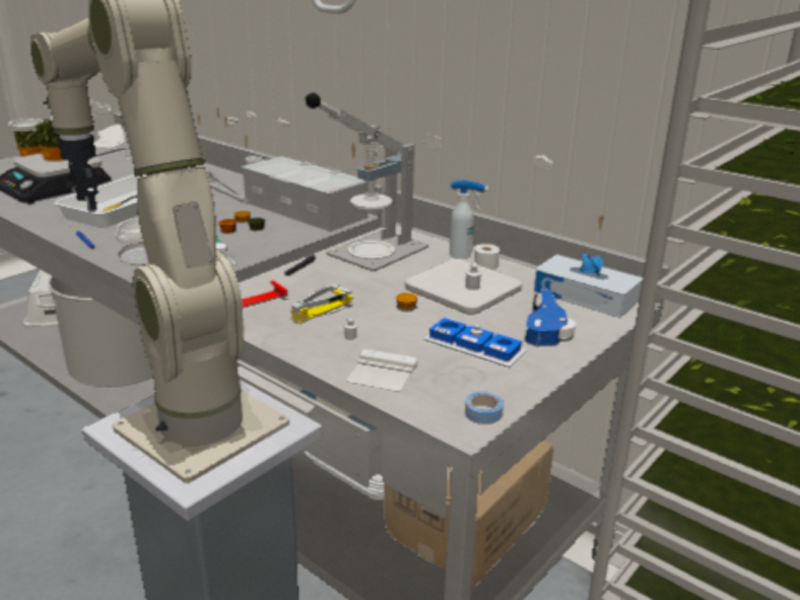

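View pics/v1.png

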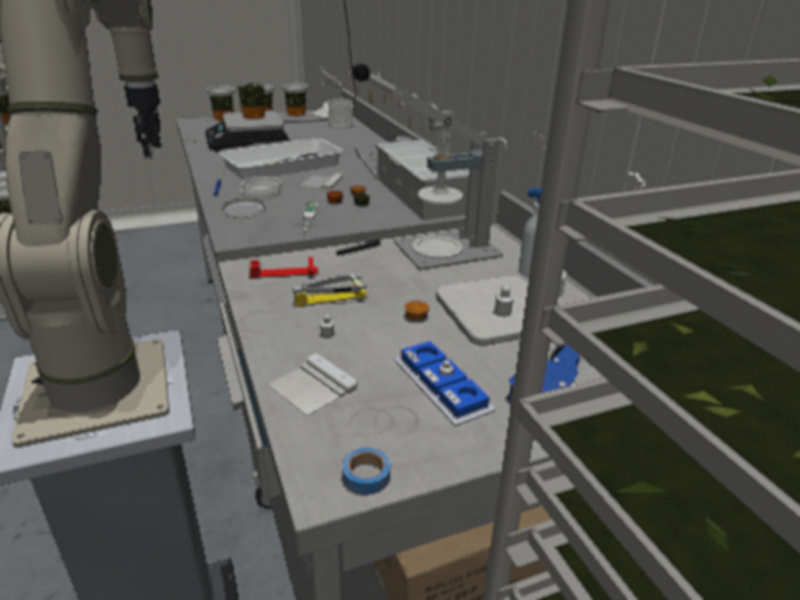

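Scene view (800×600) shows the middle weight at (350,330), the rack at (475,340) with the small weight in its middle module, the forceps on its yellow rest at (322,302), the cup at (406,301) and the tape at (484,406). The side view shows the weight at (327,327), the forceps at (330,290) and the rack at (445,378). Next I cast rays for coarse positions.

```bash
cat > h.py <<'E'
from workcell import manip, imaging, workorder
import cv2, numpy as np
from scipy.spatial.transform import Rotation as R
np.set_printoptions(precision=4,suppress=True)
def cam(name,obs=None):
    m=imaging.camera_model(name); K=np.array(m["camera_matrix"])
    if name=="wrist":
        o=obs or manip.get_obs(); T=np.eye(4); T[:3,:3]=R.from_quat(o["ee_rot"]).as_matrix(); T[:3,3]=o["position"]
        C=T@np.array(m["hand_eye"])
    else: C=np.linalg.inv(np.array(m["world_to_cam"]))
    return K,C
def ray(KC,uv):
    K,C=KC; d=np.linalg.inv(K)@np.array([uv[0],uv[1],1.]); d=C[:3,:3]@np.array([d[0],-d[1],-d[2]])
    return C[:3,3],d/np.linalg.norm(d)
def plane(KC,uv,z):
    o,d=ray(KC,uv); return o+d*(z-o[2])/d[2]
def proj(KC,p):
    K,C=KC; q=np.linalg.inv(C)@np.append(p,1); v=K@np.array([q[0],-q[1],-q[2]]); return v[:2]/v[2]
def tri(rs):
    A=sum(np.eye(3)-np.outer(d,d) for o,d in rs); b=sum((np.eye(3)-np.outer(d,d))@o for o,d in rs); return np.linalg.solve(A,b)
def shot(tag):
    o=manip.get_obs(); im=imaging.camera("wrist"); cv2.imwrite(f"pics/{tag}.png",im); np.save(f"pics/{tag}.npy",np.r_[o["position"],o["ee_rot"]]); return im,cam("wrist",o)
def saved(tag):
    p=np.load(f"pics/{tag}.npy"); return cv2.imread(f"pics/{tag}.png"),cam("wrist",dict(position=p[:3],ee_rot=p[3:]))
E
python3 - <<'E'
from h import *
s,t=cam("scene"),cam("side"); f=.64
for n,a,b,z in [("weight",(350,330),(327,327),.02),("rack",(475,338),(446,378),.028),("rack +y end",(447,330),(424,354),.028),("rack -y",(502,345),(464,396),.028),("forceps rear",(300,310),(302,292),.03),("forceps front",(347,294),(364,289),.03),("cup",(406,301),(417,310),.02),("tape",(484,406),(366,470),.012),("w500",(474,280),(504,302),.04)]:
    a=np.array(a)*f;b=np.array(b)*f; print(n,plane(s,a,z),plane(t,b,z),tri([ray(s,a),ray(t,b)]))
print(R.from_quat(manip.get_obs()["ee_rot"]).as_matrix())
E
```

```text
weight [0.4219 0.0283 0.02  ] [0.4303 0.031  0.02  ] [0.4322 0.0388 0.0134]
rack [ 0.5669 -0.2084  0.028 ] [ 0.5808 -0.2157  0.028 ] [ 0.593  -0.1919  0.0097]
rack +y end [ 0.5553 -0.1409  0.028 ] [ 0.5735 -0.1341  0.028 ] [ 0.5796 -0.1219  0.0147]
rack -y [ 0.5804 -0.2694  0.028 ] [ 0.5882 -0.272   0.028 ] [ 0.5944 -0.2611  0.0186]
forceps rear [0.4015 0.1684 0.03  ] [0.4131 0.1732 0.03  ] [0.4153 0.1845 0.0214]
forceps front [0.5362 0.1479 0.03  ] [0.5463 0.1411 0.03  ] [0.5542 0.1652 0.0171]
cup [0.6187 0.0306 0.02  ] [0.6295 0.0321 0.02  ] [0.6352 0.0446 0.0106]
tape [ 0.3835 -0.3603  0.012 ] [ 0.382  -0.3599  0.012 ] [ 0.3814 -0.3616  0.0137]
w500 [ 0.793  -0.0443  0.04  ] [ 0.8051 -0.0301  0.04  ] [ 0.8013 -0.0371  0.0396]
[[-0.9687  0.2482 -0.0002]
 [ 0.2482  0.9687 -0.0011]
 [-0.     -0.0011 -1.    ]]
```

>>> jog_arm(deltas=[{"gripper": 1,"offset": [0,0,0],"rotation": [0,0,-7.2]},{"gripper": 1,"offset": [0,0,0],"rotation": [0,0,-7.2]},{"offset": [-0.04,-0.03,0]},{"offset": [-0.04,-0.03,0]},{"offset": [-0.04,-0.03,0]},{"offset": [-0.04,-0.03,0]},{"offset": [-0.04,-0.03,0]},{"offset": [-0.04,-0.03,0]},{"offset": [-0.005,-0.044,0]},{"offset": [-0.005,-0.044,0]},{"offset": [-0.005,-0.044,0]},{"offset": [-0.005,-0.044,0]},{"offset": [-0.005,-0.044,0]},{"offset": [-0.005,-0.044,0]},{"offset": [-0.005,-0.044,0]},{"offset": [-0.005,-0.044,0]},{"offset": [-0.005,-0.044,0]},{"offset": [-0.005,-0.044,0]},{"offset": [0,0,0]},{"offset": [0,0,0]}])

```text
schema error: expected keys gripper, offset, rotation
```

Run:
```python
from h import *
im,kc=shot("w1"); print(manip.get_obs()["position"],R.from_quat(manip.get_obs()["ee_rot"]).as_matrix(),manip.get_obs()["joint_pos"])
cv2.imwrite("pics/v2.png",cv2.resize(im,(800,600),interpolation=cv2.INTER_CUBIC))
```

```text
[0.1551 0.6052 0.2418] [[-0.9687  0.2482 -0.0001]
 [ 0.2482  0.9687 -0.0008]
 [-0.0001 -0.0009 -1.    ]] [-1.3426  0.3326 -0.0647  1.4606  0.0216  1.3499 -0.0885]
```

View pics/v2.png

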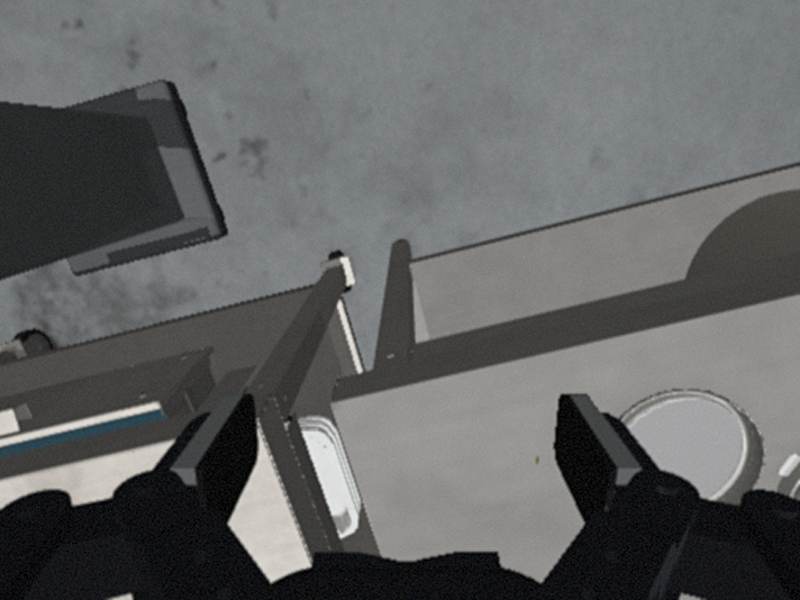

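The wrist view shows the camera faces backwards (image up is towards the robot), with the fingers at rows above 390. I'll stand a little farther out and higher, with all keys in every row.

>>> jog_arm(deltas=[{"gripper": 1,"offset": [0,0,0],"rotation": [0,0,-7.2]},{"gripper": 1,"offset": [0,0,0],"rotation": [0,0,-7.2]},{"gripper": 1,"offset": [-0.045,-0.02,0],"rotation": [0,0,0]},{"gripper": 1,"offset": [-0.045,-0.02,0],"rotation": [0,0,0]},{"gripper": 1,"offset": [-0.045,-0.02,0],"rotation": [0,0,0]},{"gripper": 1,"offset": [-0.045,-0.02,0],"rotation": [0,0,0]},{"gripper": 1,"offset": [-0.045,-0.02,0],"rotation": [0,0,0]},{"gripper": 1,"offset": [-0.045,-0.02,0],"rotation": [0,0,0]},{"gripper": 1,"offset": [-0.009,-0.043,-0.004],"rotation": [0,0,0]},{"gripper": 1,"offset": [-0.009,-0.043,-0.004],"rotation": [0,0,0]},{"gripper": 1,"offset": [-0.009,-0.043,-0.004],"rotation": [0,0,0]},{"gripper": 1,"offset": [-0.009,-0.043,-0.004],"rotation": [0,0,0]},{"gripper": 1,"offset": [-0.009,-0.043,-0.004],"rotation": [0,0,0]},{"gripper": 1,"offset": [-0.009,-0.043,-0.004],"rotation": [0,0,0]},{"gripper": 1,"offset": [-0.009,-0.043,-0.004],"rotation": [0,0,0]},{"gripper": 1,"offset": [-0.009,-0.043,-0.004],"rotation": [0,0,0]},{"gripper": 1,"offset": [-0.009,-0.043,-0.004],"rotation": [0,0,0]},{"gripper": 1,"offset": [-0.009,-0.043,-0.004],"rotation": [0,0,0]},{"gripper": 1,"offset": [-0.009,-0.043,-0.004],"rotation": [0,0,0]},{"gripper": 1,"offset": [-0.009,-0.043,-0.004],"rotation": [0,0,0]}])

```text
clock: 2.2
position: [0.5334, -0.0321, 0.2905]
ee_rot: [-0.0, 1.0, 0.0, 0.0]
ft_force: [1.2, 0.7, 0.4]
grip_width: 0.998
grasp_force: 0.0
```

>>> jog_arm(deltas=[{"gripper": 1,"offset": [0,0,0],"rotation": [0,0,0]},{"gripper": 1,"offset": [0,0,0],"rotation": [0,0,0]}])

```text
clock: 2.4
position: [0.5334, -0.0313, 0.2902]
ee_rot: [0.001, 1.0, 0.0, -0.0]
ft_force: [-0.2, 1.3, 0.3]
grip_width: 1.0
grasp_force: 0.0
```

Run:
```python
from h import *
im,kc=shot("w2"); print(manip.get_obs()["position"],R.from_quat(manip.get_obs()["ee_rot"]).as_matrix(),manip.get_obs()["joint_pos"])
cv2.imwrite("pics/v3.png",cv2.resize(im,(800,600),interpolation=cv2.INTER_CUBIC))
```

```text
[ 0.5333 -0.0298  0.2901] [[-1.     -0.0007 -0.0004]
 [-0.0007  1.      0.0004]
 [ 0.0004  0.0004 -1.    ]] [-0.4075  0.1022  0.4112  1.6479 -0.0418  1.4005  1.5804]
```

View pics/v3.png

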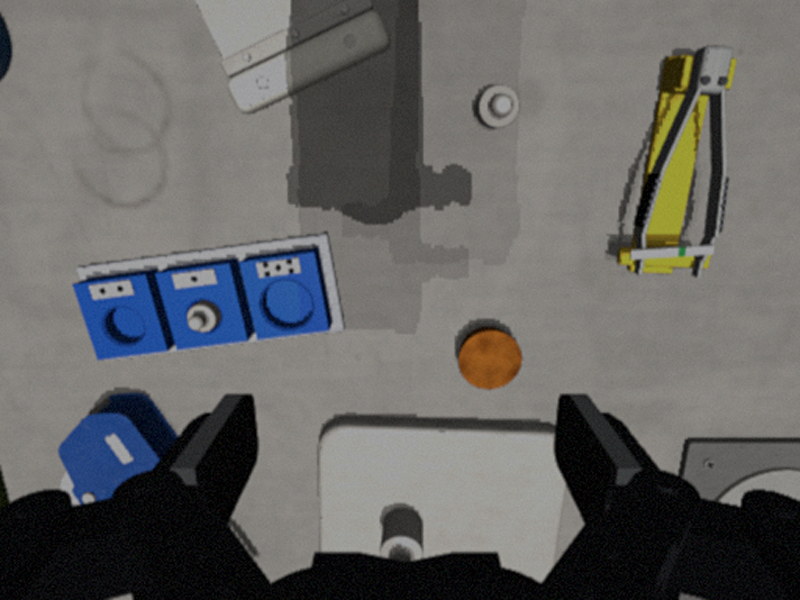

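The wrist picture shows, left to right: the two-pip module with its hole at (127,324), the one-pip module with the small weight, and the five-pip module. The middle weight's knob is at (502,104), the cup at (490,358), and the forceps has its pivot block at (713,68), tips near (668,265) and the green band at (683,252). Now I measure these.

Run:
```python
from h import *
im,kc=saved("w2")
hsv=cv2.cvtColor(im,cv2.COLOR_BGR2HSV); H,S,V=cv2.split(hsv)
# blue bright top
blue=((H>100)&(H<125)&(S>150)).astype(np.uint8)*255
blue[:, 220:]=0; blue[:145]=0; blue[240:]=0
print("hole V", V[200:216:3,62:98:3])
def big(a,x0,y0,w,h,k): return cv2.resize(a[y0:y0+h,x0:x0+w],(w*k,h*k),interpolation=cv2.INTER_CUBIC)
A=big(im,45,165,75,70,5); B=big(im,290,45,60,50,6); C=big(im,385,22,90,160,3)
can=np.zeros((600,800,3),np.uint8)
can[:350,:375]=A; can[:300,390:750]=B if B.shape[1]==360 else 0
can[310:310+0]=0
can2=np.rot90(C); h,w=can2.shape[:2]; can[320:320+h,800-w-0:800]=can2[:280]
cv2.imwrite("pics/v4.png",can)
# blue modules rect
cs,_=cv2.findContours(blue,cv2.RETR_EXTERNAL,cv2.CHAIN_APPROX_NONE)
for c in cs:
    if cv2.contourArea(c)>300: print("blue",cv2.contourArea(c),cv2.minAreaRect(c))
# weight circles
g=cv2.cvtColor(im,cv2.COLOR_BGR2GRAY)
print(g[56:82:2,300:336:2])
```

```text
hole V [[155 153 119  34 157 157 157 155 157 154 157 155]
 [156 138  57  40 162 151 155 155 155 156 160 158]
 [157 131  37  43 154 160 160 158 156 156 144 155]
 [154 126  57  43  83 156 156 158 157 151 143 154]
 [156 154  99  38  38 108 161 160 157 159 136 157]
 [157 157 130  81  44  44  58 106 109 102 146 160]]
blue 7721.0 ((128.9601287841797, 194.91014099121094), (52.335323333740234, 159.26327514648438), 82.3160171508789)
[[123 123 121 108 105  59  90 130 143 144 143 143 141 133 113 112 124 122]
 [118 123 124  81  63  91 139 145 144 142 140 144 145 143 134 110 115 122]
 [120 121 110  62  61 135 143 143  99  92 100 110 128 139 146 121 115 122]
 [121 122  81  44 109 144 147  98  71 112 139 149 135 116 139 141 115 122]
 [124  89  55  47 139 142 132  61  97 140 163 160 158 136 121 142 121 121]
 [123  77  44  70 147 149  87  57 113 156 161 156 157 142 113 149 112 123]
 [118  70  33  74 147 145  87  59 111 156 157 159 156 143 122 147 110 122]
 [124  82  35  64 143 146 108  64  90 132 156 160 148 122 138 145 114 120]
 [119 102  33  56 141 146 140  93  69  94 117 125 109 121 144 139 117 121]
 [120 112  60  27 112 141 140 125  95  83  85  91 122 146 142 124 125 127]
 [120 121  98  42  61 137 140 141 140 123 124 142 147 144 130 123 129 132]
 [122 123 116  82  38  71 132 143 145 145 145 143 142 127 116 122 127 131]
 [120 121 119 111  90  59  59 107 129 136 132 121 116 121 121 119 132 130]]
```

View pics/v4.png

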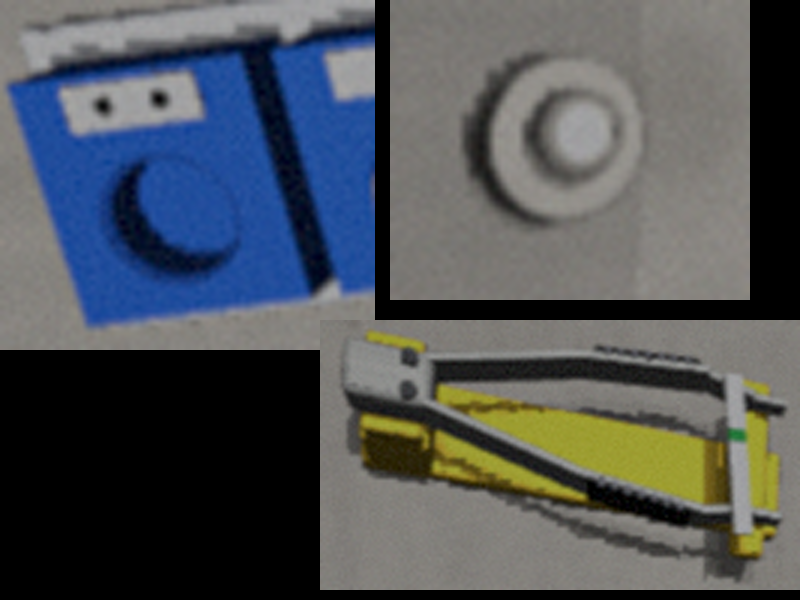

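The composite shows the hole rim centred at about (173,216) in the left crop, the weight's body top at (564,136) and knob top at (580,130), and the forceps' pivots at (409,357) and (408,390) with arm ends at (784,407) and (778,517).

Run:
```python
from h import *
im,kc=saved("w2")
a=lambda x,y:((x+.5)/5-.5+45,(y+.5)/5-.5+165)
b=lambda x,y:((x-389.5)/6-.5+290,(y+.5)/6-.5+45)
c=lambda x,y:((269-(y-320)+.5)/3-.5+385,(x-320+.5)/3-.5+22)
P=lambda uv,z:plane(kc,uv,z)
print("hole",P(a(173,216),.028)); 
for q in [(105,216),(240,216),(173,152),(173,280)]: print("  rim",P(a(*q),.028))
cor=[P(a(*q),.028) for q in [(10,85),(88,327),(312,298),(243,48)]]
print("mod",cor,"centre",np.mean(cor,0)); print([np.linalg.norm(cor[i]-cor[i-1]) for i in range(4)])
print("body",P(b(564,136.5),.032),"knob",P(b(580,130),.045))
for q in [(487,136),(641,136),(564,55),(564,218)]: print("  rim",P(b(*q),.032))
L,Rr=P(c(409,357),.042),P(c(408,390),.042); tl,tr=P(c(784,407),.042),P(c(778,517),.042)
o=(L+Rr)/2; t=(tl+tr)/2; d=t-o; print("piv",L,Rr,np.linalg.norm(L-Rr),"tips",tl,tr,np.linalg.norm(tl-tr),"len",np.linalg.norm(d),"yaw",np.degrees(np.arctan2(d[1],d[0])),"yaw from pivots",np.degrees(np.arctan2(-(L-Rr)[0],(L-Rr)[1])))
u=d/np.linalg.norm(d); print("pads mid",o+u*.085)
for q in [(597,347),(703,362),(588,480),(690,495),(690,522),(588,500)]:
    p=P(c(*q),.042); r=p-o; print("pad",p,"x",r@u,"y",r@np.array([-u[1],u[0],0]))
```

```text
hole [ 0.5985 -0.2617  0.028 ]
  rim [ 0.5984 -0.2791  0.028 ]
  rim [ 0.5986 -0.2446  0.028 ]
  rim [ 0.5813 -0.2589  0.028 ]
  rim [ 0.6161 -0.2646  0.028 ]
mod [array([ 0.5637, -0.2967,  0.028 ]), array([ 0.6292, -0.289 ,  0.028 ]), array([ 0.6212, -0.2293,  0.028 ]), array([ 0.5544, -0.237 ,  0.028 ])] centre [ 0.5921 -0.263   0.028 ]
[np.float64(0.060337372391747066), np.float64(0.065946069431959), np.float64(0.060245678253498136), np.float64(0.06728130776731642)]
body [0.4315 0.0356 0.032 ] knob [0.4313 0.0363 0.045 ]
  rim [0.4314 0.0213 0.032 ]
  rim [0.4315 0.05   0.032 ]
  rim [0.4175 0.0349 0.032 ]
  rim [0.4459 0.0364 0.032 ]
piv [0.4165 0.1874 0.042 ] [0.4162 0.1755 0.042 ] 0.011898720136593124 tips [0.5549 0.1923 0.042 ] [0.5523 0.148  0.042 ] 0.044440721381915904 len 0.137717570817783 yaw -4.711667975498462 yaw from pivots -1.7423690170784825
pads mid [0.5011 0.1745 0.042 ]
pad [0.4822 0.203  0.042 ] x 0.06379588364657562 y 0.026882840725820697
pad [0.5224 0.2045 0.042 ] x 0.1037935740466899 y 0.031703843610773476
pad [0.4787 0.1522 0.042 ] x 0.0645345248574832 y -0.02403401596063453
pad [0.5172 0.1519 0.042 ] x 0.10290638485337232 y -0.021197195228972798
pad [0.5172 0.1414 0.042 ] x 0.1037383348731639 y -0.03166632981480132
pad [0.4787 0.1446 0.042 ] x 0.06513328215647343 y -0.0315578459758906
```

Sizes match what is given: module 60 × 66 mm, body 29 mm, pivots 12 mm apart. I'll fetch the weight.

>>> jog_arm(deltas=[{"gripper": 0.7,"offset": [0.017,0.011,0.023],"rotation": [0,0,0]},{"gripper": 0.7,"offset": [0.017,0.011,0.023],"rotation": [0,0,0]},{"gripper": 0.7,"offset": [0.017,0.011,0.023],"rotation": [0,0,0]},{"gripper": 0.7,"offset": [0.017,0.011,0.023],"rotation": [0,0,0]},{"gripper": 0.7,"offset": [0.017,0.011,0.023],"rotation": [0,0,0]},{"gripper": 0.7,"offset": [0.017,0.011,0.023],"rotation": [0,0,0]},{"gripper": 0.7,"offset": [0,0,0.025],"rotation": [0,0,0]},{"gripper": 0.7,"offset": [0,0,0.025],"rotation": [0,0,0]},{"gripper": 0.7,"offset": [0,0,0.025],"rotation": [0,0,0]},{"gripper": 0.7,"offset": [0,0,0],"rotation": [0,0,0]},{"gripper": 0.7,"offset": [0,0,0],"rotation": [0,0,0]}], newtons=40)

```text
clock: 3.55
position: [0.4312, 0.0365, 0.0777]
ee_rot: [-0.001, 1.0, -0.0, -0.0]
ft_force: [0.6, -0.3, 0.8]
grip_width: 0.702
grasp_force: 0.0
```

Run:
```python
from h import *
o=manip.get_obs(); print(o["position"],o["grip_width"],R.from_quat(o["ee_rot"]).as_matrix()[:,2])
im,kc=shot("w3"); print("weight knob pred",proj(kc,[.4315,.036,.045]),proj(kc,[.4315,.036,.032]))
cv2.imwrite("pics/v5.png",cv2.resize(im,(800,600),interpolation=cv2.INTER_CUBIC))
```

```text
[0.4312 0.0365 0.0777] 0.701676469968169 [-0.0007 -0.0001 -1.    ]
weight knob pred [258.0527 235.1651] [258.1273 226.0267]
```

View pics/v5.png

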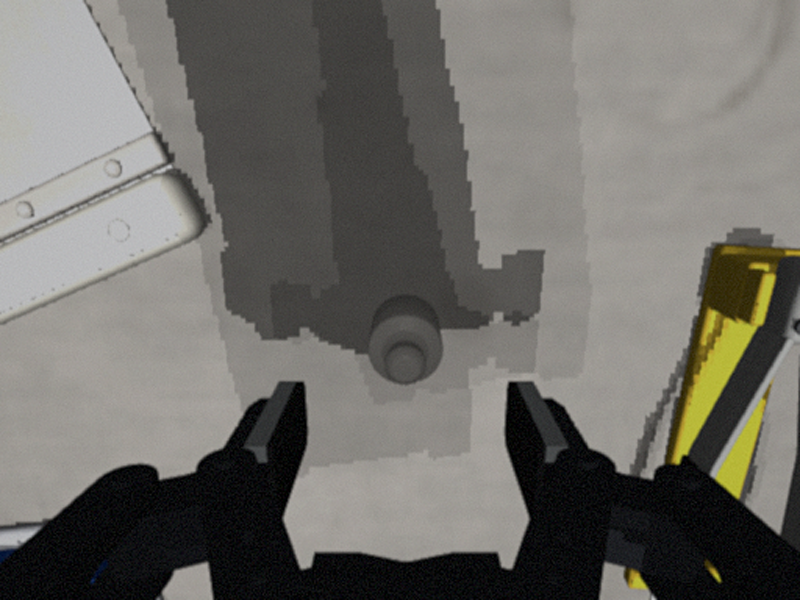

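The wrist view shows the weight between the fingers, with the knob at (405,363). That is within about 1.5 mm of the prediction. I'll go down, grip and lift.

>>> jog_arm(deltas=[{"gripper": 0.7,"offset": [0.001,0,0.02],"rotation": [0,0,0]},{"gripper": 0.7,"offset": [0,0,0.015],"rotation": [0,0,0]},{"gripper": 0.7,"offset": [0,0,0.01],"rotation": [0,0,0]},{"gripper": 0.7,"offset": [0,0,0],"rotation": [0,0,0]},{"gripper": 0.2,"offset": [0,0,0],"rotation": [0,0,0]},{"gripper": 0.2,"offset": [0,0,0],"rotation": [0,0,0]},{"gripper": 0.2,"offset": [0,0,0],"rotation": [0,0,0]},{"gripper": 0.2,"offset": [0,0,0],"rotation": [0,0,0]},{"gripper": 0.2,"offset": [0,0,0],"rotation": [0,0,0]},{"gripper": 0.2,"offset": [0,0,0],"rotation": [0,0,0]},{"gripper": 0.2,"offset": [0,0,0],"rotation": [0,0,0]},{"gripper": 0.2,"offset": [0,0,0],"rotation": [0,0,0]}], newtons=40)

```text
clock: 4.8
position: [0.4313, 0.0359, 0.0334]
ee_rot: [-0.0, 1.0, 0.0, 0.001]
ft_force: [-1.4, 0.5, 6.2]
grip_width: 0.301
grasp_force: 38.9
```

>>> jog_arm(deltas=[{"gripper": 0.2,"offset": [0,0,-0.02],"rotation": [0,0,0]},{"gripper": 0.2,"offset": [0,0,-0.03],"rotation": [0,0,0]},{"gripper": 0.2,"offset": [0,0,-0.04],"rotation": [0,0,0]},{"gripper": 0.2,"offset": [0,0,-0.03],"rotation": [0,0,0]}])

```text
clock: 5.2
position: [0.4307, 0.0355, 0.1547]
ee_rot: [-0.0, 1.0, 0.0, 0.001]
ft_force: [-0.1, 0.6, -1.8]
grip_width: 0.296
grasp_force: 39.6
```

Run:
```python
from h import *
o=manip.get_obs(); print(o["position"],o["grip_width"],o["grasp_force"],o["ft_force"])
s,t=cam("scene"),cam("side"); kc=saved("w2")[1]; f=.64
print("bottle base scene", [plane(s,np.array(q)*f,0.0) for q in [(530,345),(545,345),(566,338)]])
print("bottle top tri scene/side", tri([ray(s,np.array((550,280))*f)]+[ray(kc,np.array((80,440))*f)]))
for z in (0,.05,.1,.15): print(z,[plane(kc,np.array(q)*f,z) for q in [(125,395),(60,440),(160,440)]])
```

```text
[0.4307 0.0355 0.1547] 0.2956424580605966 39.596477343002334 [-0.0933  0.5774 -1.7827]
bottle base scene [array([ 0.6655, -0.2894,  0.    ]), array([ 0.6879, -0.3143,  0.    ]), array([ 0.7481, -0.333 , -0.    ])]
bottle top tri scene/side [ 0.6834 -0.2835  0.1232]
0 [array([ 0.6767, -0.2882,  0.    ]), array([ 0.7236, -0.3573,  0.    ]), array([ 0.7239, -0.263 ,  0.    ])]
0.05 [array([ 0.651 , -0.2578,  0.05  ]), array([ 0.6923, -0.3187,  0.05  ]), array([ 0.6926, -0.2355,  0.05  ])]
0.1 [array([ 0.6253, -0.2274,  0.1   ]), array([ 0.661 , -0.2802,  0.1   ]), array([ 0.6613, -0.2081,  0.1   ])]
0.15 [array([ 0.5995, -0.197 ,  0.15  ]), array([ 0.6298, -0.2416,  0.15  ]), array([ 0.63  , -0.1807,  0.15  ])]
```

>>> jog_arm(deltas=[{"gripper": 0.2,"offset": [-0.021,-0.037,0],"rotation": [0,0,0]},{"gripper": 0.2,"offset": [-0.021,-0.037,0],"rotation": [0,0,0]},{"gripper": 0.2,"offset": [-0.021,-0.037,0],"rotation": [0,0,0]},{"gripper": 0.2,"offset": [-0.021,-0.037,0],"rotation": [0,0,0]},{"gripper": 0.2,"offset": [-0.021,-0.037,0],"rotation": [0,0,0]},{"gripper": 0.2,"offset": [-0.021,-0.037,0],"rotation": [0,0,0]},{"gripper": 0.2,"offset": [-0.021,-0.037,0],"rotation": [0,0,0]},{"gripper": 0.2,"offset": [-0.021,-0.037,0],"rotation": [0,0,0]},{"gripper": 0.2,"offset": [0,0,0.025],"rotation": [0,0,0]},{"gripper": 0.2,"offset": [0,0,0.025],"rotation": [0,0,0]},{"gripper": 0.2,"offset": [0,0,0],"rotation": [0,0,0]},{"gripper": 0.2,"offset": [0,0,0],"rotation": [0,0,0]}])

```text
clock: 6.4
position: [0.5985, -0.26, 0.1027]
ee_rot: [-0.0, 1.0, 0.0, -0.0]
ft_force: [-0.3, -0.0, -0.9]
grip_width: 0.294
grasp_force: 39.8
```

Run:
```python
from h import *
o=manip.get_obs(); print(o["position"],R.from_quat(o["ee_rot"]).as_matrix()[:,2],o["ft_force"])
im,kc=shot("w4"); 
for p in [(.5637,-.2967,.028),(.5544,-.237,.028),(.6292,-.289,.028),(.6212,-.2293,.028),(.5985,-.2617,.028)]: print("pred",proj(kc,p)*1.5625)
cv2.imwrite("pics/v6.png",cv2.resize(im,(800,600),interpolation=cv2.INTER_CUBIC))
```

```text
[ 0.5985 -0.26    0.1027] [-0.0005  0.0003 -1.    ] [-0.349  -0.012  -0.9421]
pred [315.3122 246.5601]
pred [461.2317 223.862 ]
pred [340.0749 390.7613]
pred [473.7296 374.3783]
pred [400.6878 326.2865]
```

View pics/v6.png

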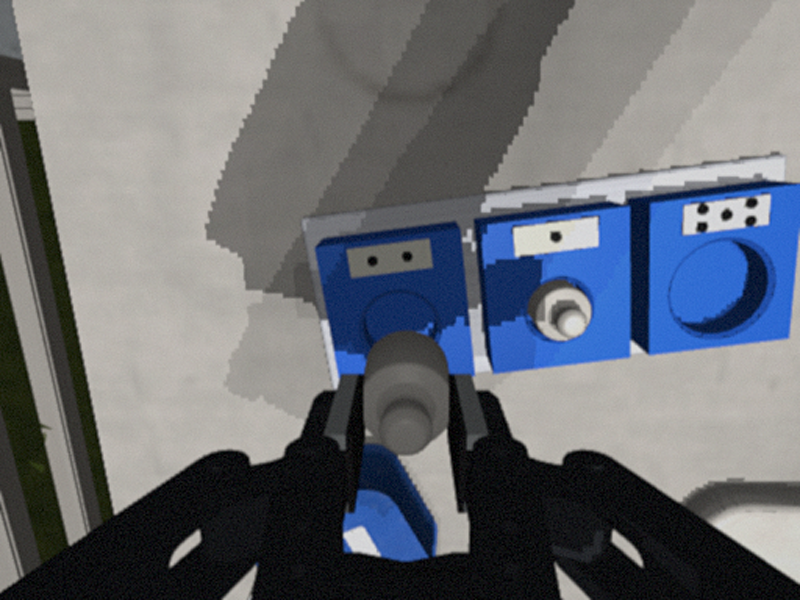

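Two-pip module corners are at (318,244) and (461,222), within about 1 mm of the prediction. The weight hangs centred at column 405, with its knob at (407,424). A blue object lies beyond, under the gripper body, so I'll check its height before going down.

Run:
```python
from h import *
f=.64
im4,k4=saved("w4"); im2,k2=saved("w2")
for z,n in [(.1143,"knobtop"),(.1013,"bodytop")]:
    print(n,"pred if at tcp",proj(k4,[.5985,-.26,z])*1.5625)
print("rim top local", plane(k4,np.array((401,291))*f,.028), "left/right", plane(k4,np.array((362,325))*f,.028),plane(k4,np.array((441,325))*f,.028))
for n,im,k,roi in [("w4",im4,k4,(215,280,285,360)),("w2",im2,k2,(30,245,110,330))]:
    x0,y0,x1,y1=roi; sub=im[y0:y1,x0:x1]; h=cv2.cvtColor(sub,cv2.COLOR_BGR2HSV)
    b=(h[...,0]>100)&(h[...,0]<125)&(h[...,1]>120)
    print(n,"V hist",np.histogram(h[...,2][b],bins=range(0,256,25))[0])
    for lo in (100,130):
        m=(b&(h[...,2]>lo)).astype(np.uint8); cs,_=cv2.findContours(m,cv2.RETR_EXTERNAL,cv2.CHAIN_APPROX_NONE)
        c=max(cs,key=cv2.contourArea); p=cv2.approxPolyDP(c,3,True)[:,0]+[x0,y0]; print(lo,cv2.contourArea(c),p.tolist())
```

```text
knobtop pred if at tcp [404.5403 434.1729]
bodytop pred if at tcp [404.56   410.3476]
rim top local [ 0.5827 -0.2615  0.028 ] left/right [ 0.5979 -0.2784  0.028 ] [ 0.5979 -0.2443  0.028 ]
w4 V hist [ 74 664 533 245  49  98 991 232   0   0]
100 1222.0 [[229, 314], [220, 339], [233, 336], [244, 356], [273, 356], [249, 318]]
130 1185.0 [[229, 315], [220, 339], [233, 336], [246, 356], [273, 356], [248, 318]]
w2 V hist [ 252  679  135   68  547 1544    0    0    0    0]
100 2192.0 [[76, 265], [56, 266], [38, 286], [51, 321], [54, 314], [69, 318], [78, 307], [101, 294]]
130 3.0 [[59, 287], [59, 292]]
```

Run:
```python
from h import *
im4,k4=saved("w4"); im2,k2=saved("w2")
for a,b in [((76,265),(249,318)),((56,266),(229,314))]:
    r=[ray(k2,a),ray(k4,b)]; p=tri(r); print(p, proj(k2,p)-a, proj(k4,p)-b)
```

```text
[ 0.6692 -0.2667  0.0488] [-0.0908  0.1887] [ 0.1053 -0.3783]
[ 0.6581 -0.2795  0.0644] [ 1.1628 -2.4309] [-1.3923  5.056 ]
```

>>> jog_arm(deltas=[{"gripper": 0.2,"offset": [-0.001,-0.0015,0.018],"rotation": [0,0,0]},{"gripper": 0.2,"offset": [0,0,0.017],"rotation": [0,0,0]},{"gripper": 0.2,"offset": [0,0,0.006],"rotation": [0,0,0]},{"gripper": 0.2,"offset": [0,0,0.004],"rotation": [0,0,0]},{"gripper": 0.2,"offset": [0,0,0.004],"rotation": [0,0,0]},{"gripper": 0.2,"offset": [0,0,0],"rotation": [0,0,0]}])

```text
clock: 7.05
position: [0.5995, -0.2617, 0.0529]
ee_rot: [-0.0, 1.0, 0.0, -0.0]
ft_force: [-0.5, -0.3, -1.4]
grip_width: 0.291
grasp_force: 39.8
```

>>> jog_arm(deltas=[{"gripper": 0.2,"offset": [0,0,0.003],"rotation": [0,0,0]},{"gripper": 0.2,"offset": [0,0,0.0025],"rotation": [0,0,0]},{"gripper": 0.2,"offset": [0,0,0],"rotation": [0,0,0]}])

```text
clock: 7.35
position: [0.5995, -0.2617, 0.0475]
ee_rot: [-0.0, 1.0, 0.0, -0.0]
ft_force: [0.0, 0.2, -1.1]
grip_width: 0.297
grasp_force: 39.8
```

>>> jog_arm(deltas=[{"gripper": 0.45,"offset": [0,0,0],"rotation": [0,0,0]},{"gripper": 0.5,"offset": [0,0,0],"rotation": [0,0,0]},{"gripper": 0.5,"offset": [0,0,0],"rotation": [0,0,0]},{"gripper": 0.5,"offset": [0,0,0],"rotation": [0,0,0]},{"gripper": 0.5,"offset": [0,0,0],"rotation": [0,0,0]},{"gripper": 0.5,"offset": [0,0,-0.01],"rotation": [0,0,0]},{"gripper": 0.5,"offset": [0,0,-0.02],"rotation": [0,0,0]},{"gripper": 0.5,"offset": [0,0,-0.03],"rotation": [0,0,0]},{"gripper": 0.5,"offset": [0,0,-0.04],"rotation": [0,0,0]},{"gripper": 0.5,"offset": [0,0,0],"rotation": [0,0,0]}])

```text
clock: 8.35
position: [0.602, -0.2635, 0.1544]
ee_rot: [-0.0, 1.0, -0.001, 0.004]
ft_force: [0.8, -0.5, 0.4]
grip_width: 0.499
grasp_force: 0.0
```

Run:
```python
from h import *
o=manip.get_obs(); print(o["position"],o["ft_force"])
im,kc=shot("w5")
q=proj(kc,[.5985,-.2615,.058]); print("pred knob top home",q, "if not home",proj(kc,[.5985,-.2615,.068])); x,y=q.astype(int)
cv2.imwrite("pics/v7.png",cv2.resize(im[max(0,y-60):y+60,x-80:x+80],(800,600),interpolation=cv2.INTER_CUBIC)); print(x-80,y-60)
```

```text
[ 0.602  -0.2635  0.1544] [ 0.7865 -0.5187  0.4163]
pred knob top home [262.0507 193.2096] if not home [262.1298 197.478 ]
182 133
```

View pics/v7.png

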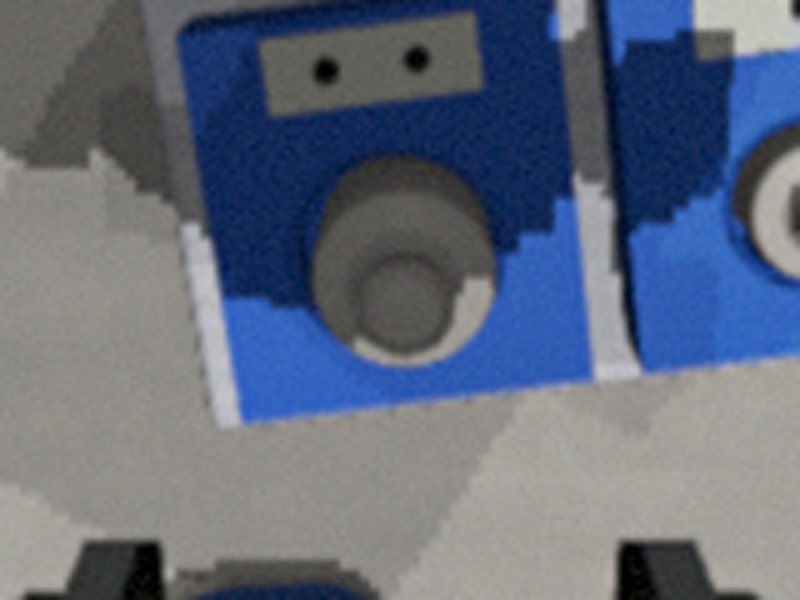

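The crop shows the weight upright in the two-pip hole, with its knob centre at (403,300). That is source pixel (262.6,193), exactly the prediction for fully home. Next I move to the forceps and turn the gripper half round so that the camera faces the tips.

>>> jog_arm(deltas=[{"gripper": 0.9,"offset": [0.009,0.039,-0.006],"rotation": [0,0,0]},{"gripper": 0.9,"offset": [0.009,0.039,-0.006],"rotation": [0,0,0]},{"gripper": 0.9,"offset": [0.009,0.039,-0.006],"rotation": [0,0,0]},{"gripper": 0.9,"offset": [0.009,0.039,-0.006],"rotation": [0,0,0]},{"gripper": 0.9,"offset": [0.009,0.039,-0.006],"rotation": [0,0,0]},{"gripper": 0.9,"offset": [0.009,0.039,-0.006],"rotation": [0,0,0]},{"gripper": 0.9,"offset": [0.009,0.039,-0.006],"rotation": [0,0,0]},{"gripper": 0.9,"offset": [0.009,0.039,-0.006],"rotation": [0,0,0]},{"gripper": 0.9,"offset": [0.009,0.039,-0.006],"rotation": [0,0,0]},{"gripper": 0.9,"offset": [0.009,0.039,-0.006],"rotation": [0,0,0]},{"gripper": 0.9,"offset": [0.009,0.039,-0.006],"rotation": [0,0,0]},{"gripper": 0.9,"offset": [0,0,0],"rotation": [0,0,8.4]},{"gripper": 0.9,"offset": [0,0,0],"rotation": [0,0,8.4]},{"gripper": 0.9,"offset": [0,0,0],"rotation": [0,0,8.4]},{"gripper": 0.9,"offset": [0,0,0],"rotation": [0,0,8.4]},{"gripper": 0.9,"offset": [0,0,0],"rotation": [0,0,8.4]},{"gripper": 0.9,"offset": [0,0,0],"rotation": [0,0,8.4]},{"gripper": 0.9,"offset": [0,0,0],"rotation": [0,0,8.4]},{"gripper": 0.9,"offset": [0,0,0],"rotation": [0,0,8.4]},{"gripper": 0.9,"offset": [0,0,0],"rotation": [0,0,8.4]}])

```text
clock: 10.4
position: [0.5, 0.167, 0.2133]
ee_rot: [0.615, 0.788, -0.0, -0.0]
ft_force: [-0.3, 0.0, -0.1]
grip_width: 0.899
grasp_force: 0.0
```

>>> jog_arm(deltas=[{"gripper": 0.9,"offset": [0,0,0],"rotation": [0,0,8.4]},{"gripper": 0.9,"offset": [0,0,0],"rotation": [0,0,8.4]},{"gripper": 0.9,"offset": [0,0,0],"rotation": [0,0,8.4]},{"gripper": 0.9,"offset": [0,0,0],"rotation": [0,0,8.4]},{"gripper": 0.9,"offset": [0,0,0],"rotation": [0,0,8.4]},{"gripper": 0.9,"offset": [0,0,0],"rotation": [0,0,8.4]},{"gripper": 0.9,"offset": [0,0,0],"rotation": [0,0,8.4]},{"gripper": 0.9,"offset": [0,0,0],"rotation": [0,0,8.4]},{"gripper": 0.9,"offset": [0,0,0],"rotation": [0,0,8.4]},{"gripper": 0.9,"offset": [0,0,0],"rotation": [0,0,8.4]},{"gripper": 0.9,"offset": [0,0,0],"rotation": [0,0,8.4]},{"gripper": 0.9,"offset": [0,0,0],"rotation": [0,0,8.4]},{"gripper": 0.9,"offset": [0,0,0],"rotation": [0,0,8.4]},{"gripper": 0.9,"offset": [0,0,0],"rotation": [0,0,0]},{"gripper": 0.9,"offset": [0,0,0],"rotation": [0,0,0]}])

```text
clock: 11.9
position: [0.5001, 0.1671, 0.2135]
ee_rot: [0.999, -0.039, -0.0, 0.0]
ft_force: [0.7, 0.2, 0.8]
grip_width: 0.902
grasp_force: 0.0
```

Run:
```python
from h import *
o=manip.get_obs(); print(o["position"],o["ft_force"],o["joint_pos"]);print(R.from_quat(o["ee_rot"]).as_matrix())
im,kc=shot("w6")
y=np.radians(-4.7);u=np.array([np.cos(y),np.sin(y),0]);v=np.array([-u[1],u[0],0]);g=np.array([.4163,.1814,.042])
for n,p in [("origin",g),("tips end",g+u*.139),("padL",g+u*.085+v*.0285),("padR",g+u*.085-v*.0285)]: print(n,proj(kc,p)*1.5625)
cv2.imwrite("pics/v8.png",cv2.resize(im,(800,600),interpolation=cv2.INTER_CUBIC))
```

```text
[0.5001 0.1671 0.2135] [0.6841 0.2435 0.777 ] [-0.92    0.1371  0.561   1.7851 -0.0769  1.2416 -1.9878]
[[ 0.9969 -0.0786 -0.0004]
 [-0.0786 -0.9969 -0.0001]
 [-0.0004  0.0002 -1.    ]]
origin [394.9774 400.1414]
tips end [394.0893 185.2525]
padL [347.9812 275.3054]
padR [440.9433 275.534 ]
```

View pics/v8.png

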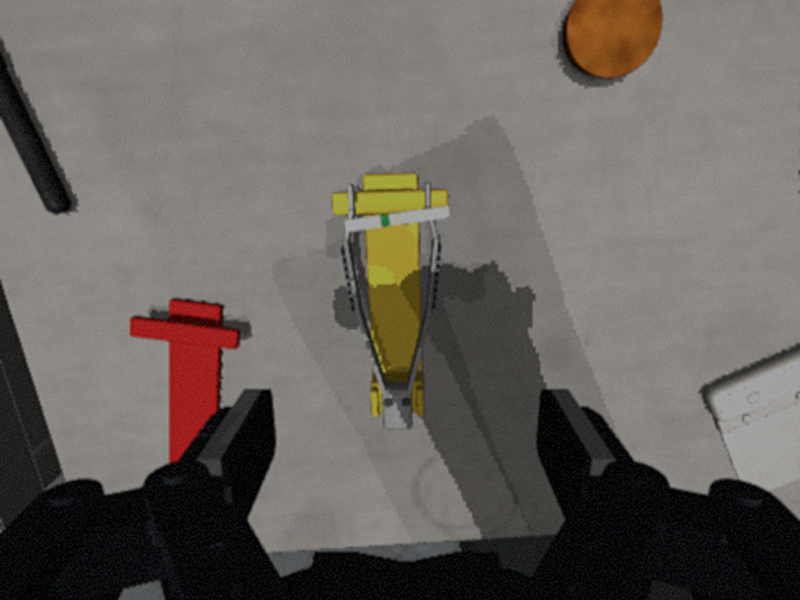

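The picture shows the forceps centrally under the gripper: pivots at (389,402) and (405,401), tips at (351,186) and (428,184), pad outer faces near columns 344 and 440, and the green band at (385,220). The axis is turned slightly from my first estimate, so I'll refine it from this overhead view.

Run:
```python
from h import *
im,kc=saved("w6"); f=.64
P=lambda x,y,z:plane(kc,((x+.5)*f-.5,(y+.5)*f-.5),z)
o=np.load("pics/w6.npy"); M=R.from_quat(o[3:]).as_matrix()
hsv=cv2.cvtColor(im,cv2.COLOR_BGR2HSV); h,s,v=cv2.split(hsv)
yel=((h>20)&(h<35)&(s>140)&(v>60))
# crossbar ends rows and foot plate front: midline of yellow per row
for r in range(110,270,6):
    c=np.flatnonzero(yel[r,200:300])+200
    if len(c)>3: a,b=P((c[0]+.0)*1.5625,r*1.5625,.026),P(c[-1]*1.5625,r*1.5625,.026); print(r,c[0],c[-1],((a+b)/2)[:2],round(np.linalg.norm(a-b)*1e3,1))
for z in (.042,.034):
    p=(P(389,402,z)+P(405,401,z))/2; tl,tr=P(351,186,z),P(428,184,z); t=(tl+tr)/2; d=t-p
    print(z,p,t,np.linalg.norm(tl-tr),np.linalg.norm(d),np.degrees(np.arctan2(d[1],d[0])))
cv2.imwrite("pics/z6.png",im)
g=cv2.cvtColor(im,cv2.COLOR_BGR2GRAY)
for r in (160,165,170,175,180): print(r,g[r,212:292:1].tolist())
```

```text
116 232 266 [0.5565 0.1735] 32.5
122 231 285 [0.5502 0.1654] 51.8
128 213 286 [0.5452 0.174 ] 70.4
134 213 260 [0.5405 0.1871] 45.6
146 243 267 [0.5275 0.1702] 23.5
152 234 267 [0.5219 0.1751] 32.5
158 235 267 [0.5159 0.1751] 31.7
164 235 267 [0.5099 0.1756] 31.9
170 235 267 [0.5038 0.1762] 32.1
176 236 268 [0.4976 0.1757] 32.3
182 236 268 [0.4913 0.1763] 32.4
188 236 268 [0.485  0.1768] 32.6
194 237 268 [0.4786 0.1768] 31.8
200 237 268 [0.4722 0.1774] 32.0
206 238 268 [0.4656 0.1775] 31.1
212 237 267 [0.4591 0.1791] 31.3
218 239 266 [0.4524 0.1791] 28.3
224 241 265 [0.4456 0.1792] 25.3
230 242 269 [0.4386 0.1771] 28.7
236 244 269 [0.4316 0.1766] 26.7
248 238 269 [0.4177 0.181 ] 33.5
254 238 270 [0.4105 0.1811] 34.8
260 238 270 [0.4033 0.1817] 35.0
0.042 [0.4154 0.1803 0.042 ] [0.5554 0.1728 0.042 ] 0.04482378598184492 0.1401436843244077 -3.0662312067352704
0.034 [0.4112 0.1808 0.034 ] [0.5548 0.1731 0.034 ] 0.046001871164384076 0.1438270232997433 -3.0662312067352744
160 [106, 105, 108, 108, 110, 101, 52, 27, 67, 118, 119, 64, 30, 41, 55, 58, 52, 53, 65, 102, 106, 96, 94, 122, 140, 1
[... 1048 characters left out ...]
121, 119, 118, 118, 126, 108, 69, 67, 93, 121, 114, 56, 49, 97, 70, 54, 50, 50, 72, 114, 122, 147, 152, 150, 150, 151, 153, 151, 150, 151, 151, 148, 151, 155, 153, 152, 149, 144, 137, 140, 138, 139, 138, 139, 141, 132, 97, 86, 78, 70, 64, 68, 66, 58, 58, 52, 54, 55, 62, 43, 43, 52, 55, 35, 1, 28, 52, 58, 53, 58, 51, 53, 57, 54, 53, 54, 56]
180 [119, 120, 120, 120, 124, 125, 125, 126, 123, 115, 92, 81, 108, 130, 119, 64, 30, 48, 52, 52, 50, 51, 49, 81, 129, 153, 157, 151, 153, 149, 150, 149, 150, 151, 150, 153, 152, 150, 150, 149, 139, 135, 138, 140, 119, 77, 69, 63, 63, 70, 66, 70, 70, 67, 70, 63, 65, 55, 53, 56, 55, 53, 41, 52, 57, 52, 25, 14, 42, 52, 59, 56, 54, 55, 57, 56, 57, 56, 52, 54]
```

>>> jog_arm(deltas=[{"gripper": 0.9,"offset": [0,0,0],"rotation": [0,0,-1.5]},{"gripper": 0.9,"offset": [-0.0033,-0.0087,0.025],"rotation": [0,0,0]},{"gripper": 0.9,"offset": [0,0,0.03],"rotation": [0,0,0]},{"gripper": 0.9,"offset": [0,0,0.03],"rotation": [0,0,0]},{"gripper": 0.9,"offset": [0,0,0.03],"rotation": [0,0,0]},{"gripper": 0.9,"offset": [0,0,0.025],"rotation": [0,0,0]},{"gripper": 0.9,"offset": [0,0,0.02],"rotation": [0,0,0]},{"gripper": 0.9,"offset": [0,0,0.015],"rotation": [0,0,0]},{"gripper": 0.9,"offset": [0,0,0.0115],"rotation": [0,0,0]},{"gripper": 0.9,"offset": [0,0,0],"rotation": [0,0,0]},{"gripper": 0.75,"offset": [0,0,0],"rotation": [0,0,0]},{"gripper": 0.7,"offset": [0,0,0],"rotation": [0,0,0]},{"gripper": 0.7,"offset": [0,0,0],"rotation": [0,0,0]}], newtons=40)

```text
clock: 13.25
position: [0.498, 0.1763, 0.0281]
ee_rot: [1.0, -0.028, 0.001, -0.0]
ft_force: [-0.1, 0.8, -0.4]
grip_width: 0.702
grasp_force: 0.0
```

Run:
```python
from h import *
o=manip.get_obs(); print(o["position"],o["ft_force"],o["grip_width"],o["grasp_force"])
im,kc=shot("w7"); hsv=cv2.cvtColor(im,cv2.COLOR_BGR2HSV); h,s,v=cv2.split(hsv)
gr=((h>45)&(h<85)&(s>90)).astype(np.uint8); n,_,st,c=cv2.connectedComponentsWithStats(gr)
print([ (st[i].tolist(),c[i]) for i in range(1,n) if st[i][4]>8])
y=np.radians(-3.07);u=np.array([np.cos(y),np.sin(y),0]);w=np.array([-u[1],u[0],0]);g=np.array([.4154,.1803,.042])
for nn,p in [("tipL",g+u*.14+w*.0215),("tipR",g+u*.14-w*.0215),("padL",g+u*.085+w*.0285),("padR",g+u*.085-w*.0285)]: print(nn,proj(kc,p))
```

```text
[0.498  0.1763 0.0281] [-0.147   0.8147 -0.4205] 0.7024110909449164 0.0
[([246, 192, 14, 19, 211], array([252.2986, 200.5592])), ([334, 268, 7, 6, 15], array([337.1333, 269.8667])), ([105, 311, 5, 9, 11], array([106.9091, 315.6364])), ([127, 311, 5, 7, 12], array([128.75  , 314.1667])), ([98, 313, 6, 4, 10], array([100.5, 314.8])), ([162, 315, 6, 7, 11], array([164.7273, 317.9091])), ([48, 369, 9, 3, 12], array([ 52.0833, 370.0833])), ([192, 370, 6, 6, 10], array([195.2, 372.9]))]
tipL [202.353  147.9061]
tipR [320.193 147.44 ]
padL [192.8513 280.3179]
padR [330.4341 279.9458]
```

>>> jog_arm(deltas=[{"gripper": 0.6,"offset": [0,0,0],"rotation": [0,0,0]},{"gripper": 0.55,"offset": [0,0,0],"rotation": [0,0,0]},{"gripper": 0.5,"offset": [0,0,0],"rotation": [0,0,0]},{"gripper": 0.47,"offset": [0,0,0],"rotation": [0,0,0]},{"gripper": 0.45,"offset": [0,0,0],"rotation": [0,0,0]},{"gripper": 0.45,"offset": [0,0,0],"rotation": [0,0,0]},{"gripper": 0.45,"offset": [0,0,0],"rotation": [0,0,0]}])

```text
clock: 14.0
position: [0.499, 0.1765, 0.0288]
ee_rot: [1.0, -0.028, 0.001, -0.001]
ft_force: [-0.7, -0.5, 12.2]
grip_width: 0.455
grasp_force: 9.6
```

Run:
```python
from h import *
o=manip.get_obs(); print(o["position"],o["ft_force"],o["grip_width"],o["grasp_force"])
im,kc=shot("w8"); x0,y0=180,110
cv2.imwrite("pics/v9.png",cv2.resize(im[y0:y0+120,x0:x0+160],(800,600),interpolation=cv2.INTER_CUBIC))
g=cv2.cvtColor(im,cv2.COLOR_BGR2GRAY)
for r in (145,152,160,170): print(r,g[r,210:310].tolist())
```

```text
[0.499  0.1765 0.0288] [-0.6881 -0.4953 12.1701] 0.45506391160290216 9.571845978498459
145 [125, 124, 124, 125, 124, 122, 122, 120, 128, 125, 123, 118, 102, 121, 142, 151, 160, 162, 163, 165, 162, 165, 157, 123, 118, 120, 116, 109, 105, 79, 50, 46, 80, 88, 92, 90, 92, 87, 104, 158, 166, 163, 161, 163, 161, 161, 164, 160, 163, 160, 161, 159, 162, 159, 165, 161, 160, 158, 152, 151, 152, 149, 152, 141, 85, 55, 102, 128, 127, 125, 125, 119, 121, 149, 163, 165, 156, 161, 161, 162, 161, 160, 159, 159, 161, 154, 142, 117, 89, 113, 120, 125, 127, 122, 122, 123, 123, 120, 122, 124]
152 [53, 54, 55, 52, 57, 58, 57, 55, 59, 54, 53, 52, 53, 60, 58, 63, 65, 64, 53, 58, 52, 51, 74, 119, 145, 148, 147, 144, 136, 108, 55, 44, 50, 53, 50, 42, 50, 52, 55, 58, 58, 60, 54, 58, 54, 58, 56, 51, 53, 60, 58, 56, 55, 57, 51, 56, 56, 56, 55, 56, 56, 57, 59, 59, 50, 58, 98, 134, 149, 148, 140, 142, 124, 90, 65, 56, 50, 54, 52, 63, 58, 61, 57, 54, 61, 62, 54, 61, 55, 53, 57, 56, 54, 56, 53, 46, 63, 59, 53, 53]
160 [162, 159, 158, 159, 157, 159, 162, 158, 157, 163, 159, 159, 160, 159, 159, 159, 161, 160, 159, 15
[... 202 characters left out ...]
62, 159, 158, 160, 166, 152, 100, 107, 132, 143, 146, 144, 138, 118, 120, 153, 160, 160, 161, 160, 158, 158, 156, 158, 157, 157, 159, 158, 156, 163, 158, 156, 159, 158, 160, 155, 158, 162, 162, 157]
170 [155, 160, 157, 151, 158, 157, 159, 156, 156, 158, 158, 158, 154, 158, 156, 158, 157, 158, 156, 155, 148, 114, 124, 140, 144, 144, 142, 125, 89, 56, 80, 105, 150, 161, 158, 155, 159, 159, 157, 156, 156, 157, 152, 153, 153, 152, 155, 153, 156, 158, 153, 157, 154, 154, 159, 156, 156, 155, 157, 156, 153, 155, 154, 157, 155, 159, 149, 103, 107, 130, 143, 141, 140, 133, 118, 116, 149, 157, 157, 155, 156, 158, 154, 154, 155, 158, 158, 153, 152, 154, 156, 156, 154, 155, 156, 154, 153, 157, 154, 154]
```

View pics/v9.png

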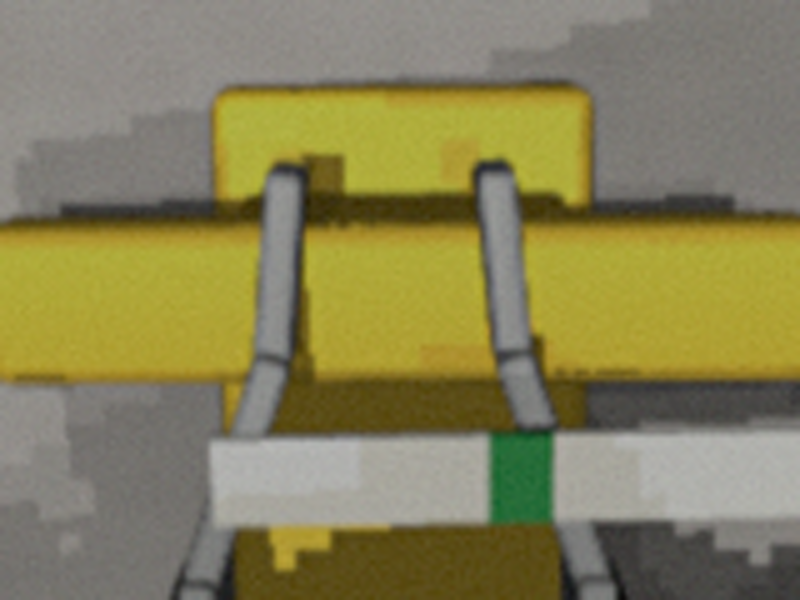

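The crop shows the tips at (303,170) and (478,170), about 13.3 mm apart. The right arm's inner edge passes under the strip near column 540, inside the green band (490–553) but towards its outer side. I'll squeeze about 1 mm more at the tips and lift.

>>> jog_arm(deltas=[{"gripper": 0.442,"offset": [0,0,0],"rotation": [0,0,0]},{"gripper": 0.442,"offset": [0,0,0],"rotation": [0,0,0]},{"gripper": 0.442,"offset": [0,0,0],"rotation": [0,0,0]},{"gripper": 0.442,"offset": [0,0,-0.003],"rotation": [0,0,0]},{"gripper": 0.442,"offset": [0,0,-0.005],"rotation": [0,0,0]},{"gripper": 0.442,"offset": [0,0,-0.008],"rotation": [0,0,0]},{"gripper": 0.442,"offset": [0,0,-0.011],"rotation": [0,0,0]},{"gripper": 0.442,"offset": [0,0,-0.011],"rotation": [0,0,0]},{"gripper": 0.442,"offset": [0,0,-0.011],"rotation": [0,0,0]},{"gripper": 0.442,"offset": [0,0,-0.011],"rotation": [0,0,0]},{"gripper": 0.442,"offset": [0,0,-0.01],"rotation": [0,0,0]},{"gripper": 0.442,"offset": [0,0,-0.008],"rotation": [0,0,0]},{"gripper": 0.442,"offset": [0,0,-0.004],"rotation": [0,0,0]},{"gripper": 0.442,"offset": [0,0,0],"rotation": [0,0,0]},{"gripper": 0.442,"offset": [0,0,0],"rotation": [0,0,0]}])

```text
clock: 15.55
position: [0.4973, 0.176, 0.109]
ee_rot: [1.0, -0.028, -0.0, 0.0]
ft_force: [-0.4, 0.9, -1.4]
grip_width: 0.445
grasp_force: 8.3
```

Run:
```python
from h import *
o=manip.get_obs(); print(o["position"],o["ft_force"],o["grip_width"],o["grasp_force"])
im,kc=shot("w9"); hsv=cv2.cvtColor(im,cv2.COLOR_BGR2HSV); h,s,v=cv2.split(hsv)
for t in ("w8","w9"):
    i=cv2.imread(f"pics/{t}.png"); q=cv2.cvtColor(i,cv2.COLOR_BGR2HSV); m=((q[...,0]>45)&(q[...,0]<85)&(q[...,1]>90)).astype(np.uint8); m[:170]=0; m[240:]=0
    n,_,st,c=cv2.connectedComponentsWithStats(m); print(t,[(st[k].tolist(),c[k]) for k in range(1,n) if st[k][4]>40])
g=cv2.cvtColor(im,cv2.COLOR_BGR2GRAY)
for r in range(132,232,6): print(r,g[r,222:302].tolist())
```

```text
[0.4973 0.176  0.109 ] [-0.4443  0.8886 -1.4457] 0.4449165700484715 8.282018601894379
w8 [([278, 196, 12, 19, 225], array([283.5556, 205.12  ]))]
w9 [([280, 197, 12, 18, 213], array([285.4225, 205.3944]))]
132 [148, 147, 147, 147, 149, 149, 147, 147, 144, 149, 147, 147, 148, 153, 152, 144, 142, 149, 145, 143, 146, 146, 150, 151, 150, 153, 151, 151, 151, 149, 149, 149, 153, 151, 150, 149, 151, 153, 148, 146, 139, 145, 140, 139, 142, 150, 151, 154, 153, 151, 154, 152, 151, 153, 155, 152, 149, 155, 152, 152, 155, 152, 152, 151, 153, 148, 154, 153, 152, 148, 149, 152, 146, 147, 152, 148, 144, 153, 155, 155]
138 [160, 161, 155, 161, 163, 161, 160, 159, 160, 159, 157, 160, 162, 159, 156, 152, 147, 145, 146, 146, 150, 156, 161, 161, 159, 156, 157, 159, 162, 159, 160, 157, 160, 159, 158, 156, 148, 160, 157, 151, 146, 150, 148, 144, 151, 152, 157, 158, 157, 159, 159, 158, 158, 158, 156, 137, 107, 111, 146, 163, 159, 158, 160, 158, 156, 160, 159, 157, 159, 159, 158, 156, 155, 156, 158, 155, 157, 156, 157, 158]
144 [155, 154, 155, 154, 156, 156, 152, 155, 154, 155, 154, 156, 151, 124, 88, 74, 6
[... 4829 characters left out ...]
 121, 120, 112, 96, 57, 46, 56, 55]
222 [124, 121, 117, 99, 48, 42, 68, 77, 75, 73, 71, 69, 76, 74, 80, 78, 94, 91, 82, 80, 82, 74, 74, 75, 73, 69, 68, 74, 73, 73, 75, 75, 70, 77, 78, 72, 71, 72, 72, 73, 76, 71, 73, 76, 73, 69, 72, 74, 75, 70, 71, 72, 71, 72, 71, 74, 70, 73, 74, 69, 68, 55, 61, 57, 63, 50, 56, 62, 54, 40, 68, 107, 121, 124, 124, 121, 119, 99, 54, 32]
228 [106, 80, 46, 31, 25, 41, 63, 77, 77, 77, 73, 76, 75, 78, 76, 76, 87, 95, 96, 95, 96, 95, 91, 91, 80, 68, 77, 74, 74, 76, 72, 74, 75, 71, 73, 71, 70, 75, 72, 68, 72, 72, 75, 73, 69, 73, 70, 74, 71, 73, 76, 71, 73, 72, 75, 74, 77, 78, 74, 76, 66, 51, 63, 59, 59, 56, 58, 61, 59, 40, 29, 32, 49, 94, 108, 106, 107, 106, 111, 95]
```

The tips measure about 12.3 mm. The right arm's inner edge is at column 286, in the band 279–291, and tip and strip rows are unchanged, so the forceps is level with no slip. I'll hold it steady.

>>> jog_arm(deltas=[{"gripper": 0.442,"offset": [0,0,0],"rotation": [0,0,0]},{"gripper": 0.442,"offset": [0,0,0],"rotation": [0,0,0]},{"gripper": 0.442,"offset": [0,0,0],"rotation": [0,0,0]},{"gripper": 0.442,"offset": [0,0,0],"rotation": [0,0,0]},{"gripper": 0.442,"offset": [0,0,0],"rotation": [0,0,0]},{"gripper": 0.442,"offset": [0,0,0],"rotation": [0,0,0]},{"gripper": 0.442,"offset": [0,0,0],"rotation": [0,0,0]},{"gripper": 0.442,"offset": [0,0,0],"rotation": [0,0,0]},{"gripper": 0.442,"offset": [0,0,0],"rotation": [0,0,0]},{"gripper": 0.442,"offset": [0,0,0],"rotation": [0,0,0]},{"gripper": 0.442,"offset": [0,0,0],"rotation": [0,0,0]},{"gripper": 0.442,"offset": [0,0,0],"rotation": [0,0,0]},{"gripper": 0.442,"offset": [0,0,0],"rotation": [0,0,0]},{"gripper": 0.442,"offset": [0,0,0],"rotation": [0,0,0]},{"gripper": 0.442,"offset": [0,0,0],"rotation": [0,0,0]},{"gripper": 0.442,"offset": [0,0,0],"rotation": [0,0,0]}])

```text
clock: 17.2
position: [0.4975, 0.176, 0.1093]
ee_rot: [1.0, -0.029, 0.0, -0.0]
ft_force: [-0.2, 0.6, -0.6]
grip_width: 0.445
grasp_force: 8.3
```

Run:
```python
from h import *
o=manip.get_obs(); print(o["position"],o["grip_width"],o["grasp_force"])
im,kc=shot("w10"); g=cv2.cvtColor(im,cv2.COLOR_BGR2GRAY); a=cv2.cvtColor(cv2.imread("pics/w9.png"),cv2.COLOR_BGR2GRAY)
print("image shift since w9",cv2.phaseCorrelate(np.float32(a[140:232,215:310]),np.float32(g[140:232,215:310])))
print(g[150,230:290].tolist())
print(workorder.hand_in())
```

```text
[0.4975 0.176  0.1093] 0.4449240264686709 8.283309638500214
image shift since w9 ((-0.029191877900792917, 0.05841276801400852), 0.9419483375839062)
[131, 128, 132, 125, 109, 125, 142, 148, 143, 140, 130, 98, 71, 108, 116, 119, 119, 123, 125, 124, 124, 123, 124, 118, 83, 70, 63, 64, 65, 77, 106, 112, 110, 113, 110, 116, 114, 113, 125, 124, 121, 124, 125, 111, 81, 112, 138, 147, 142, 142, 138, 116, 72, 82, 107, 119, 117, 115, 115, 117]
the job is handed in; nothing more can be done
None
```

I handed in the job at about 17 s: the middle weight stands fully home in the two-pip hole, and the forceps is held level and steady about 8 cm above its rest, tips about 12 mm apart by my camera measurement; no verdict came back.

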